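# Tip the parts tray into the crate

## Robot

A 6-joint arm with a two-finger parallel gripper is mounted at the origin on the work surface. World frame = base frame: x ahead of the robot, y to its left, z up, the work surface at z = 0. Lengths are in mm, angles in rad, forces in N, time in s.
With the tool pointing down it reaches from about 350 to 875 mm from the base axis. Payload 4.2 kg.
Tool frame: the origin (TCP) lies at the very end of the fingers, on their centre line; the grasp point (between the pads) lies 19 mm behind it; z points along the fingers, y is the line along which they close (so a half turn about z gives the same grasp; the last joint's range is limited). The gripper opens to 85 mm and grips with 20 to 120 N. Pads are 22 mm wide; open, the fingers measure 114 mm over their backs; the gripper's body (76 mm by 85 mm) begins 54 mm behind the grasp point. The pads swing forward as they close: fully open they stand 13 mm farther back than shut.
Start: joints at [-1.039, 0.385, 0.008, 0, -1.194, -0.259], TCP at [168.41, -601.862, 231.312] pointing down, gripper open.
Joint ranges: [-3.14, 3.14], [-1.21, 2.06], [-1.07, 1.41], [-3.16, 2.05], [-2.99, -0.16], [-3.1, 3.1]. Speed limits (rad/s): [2.79, 2.79, 3.14, 3.14, 3.14, 3.14].

## Interface

Orientations are given as a unit quaternion [x, y, z, w].
In Python, from bench import read_state, get_image, get_calibration, job_done gives the robot as it stands.
- The arm moves only by the shell command python3 -m creep 'ROWS'. ROWS is a JSON object of lists of equal length, an entry for each row: "translation": the shift along the world's x, y, z in cm, a list of three; "delta_rot": the turn, a rotation vector about the world's x, y, z in degrees, a list of three; "hand": the finger opening in cm, from 0 to 8.54. A call has 1 to 8 rows; each row is the pose to reach, as a shift and turn from the pose commanded when the call began; what a row does not reach only later rows make up. A row lasts 1/8 s, in which the tool goes at most 62.5 mm and 10.7 degrees, less where a joint would pass 70% of its speed; a pose out of reach is approached as far as the arm can. A call with a gripper value outside its range is refused whole. The fingers move at their own pace and stop on an object; the grip force is fixed at half the most. Time passes only in rows, so rows that repeat a pose let the fingers close. It gives the time, the measured TCP pose, the force, the opening and the grip force at its end, in the units of the state.
- read_state(): the state, without advancing time (a new reading comes with each control period).
- get_image(name): name is "side" or "top"; returns (picture, depth): 480x640x3 uint8, red, green, blue; 480x640 float32, mm along the optical axis (not along the pixel's ray), 0 where there is no reading.
- get_calibration(name): a dict with "intrinsics" (3x3 intrinsics, pixels), "xyz" and "attitude" of the camera in the world. Camera axes: x right, y down, z forward; pixel columns grow to the right and rows downward; lengths in mm; the calibration is good to about 2 mm. A picture is of the moment at which its call begins. get_calibration takes no time and is no camera call.
- job_done(): hands the job in; it is judged then, once.
The state is a dict: "clock": time; "joints": joint angles; "joint_vel": joint speeds; "joint_efforts": joint torques, N m; "position": TCP position; "ee_rot": TCP orientation; "contact_force": force on the tool from outside, world axes, zero at the start; "wrist_torque": the same for the moment, N m; "gripper_width": finger opening in mm; "grasp_force": force on a finger pad.
Only numpy, scipy, OpenCV 4.12 (cv2) and the standard library are available. Lean on these libraries where they do the work, as an engineer would, in place of code of your own. Each camera call takes 0.05 s, during which the arm holds its last target. There are 200 camera calls.

## Task

Bring the small empty wooden crate over and stand it on the bench under the open end (spout) of the tipping tray, then tip the tray up by the red bar at its rear so that all five loose metal parts slide off into the crate; do not touch the parts with the gripper. Lower the tray gently until it rests level again, and leave the crate standing there under the spout with all the parts in it. Leave everything else on the bench where it is.

Things in the scene. Friction and masses are not known exactly. Their poses are not given: they have to be found in the camera images.
- stand: blue steel stand of the tipping tray, fixed. Origin: on the bench below the middle of the tray's hinge. -y is the pouring direction, x runs across the tray. Base plate (170 wide, 8 thick) begins at y = +35 mm, front uprights at y = +45 (x = +-72, 12 thick); brackets at x = +-72 run on to y = -10 at height 96 to 110 mm. In front of y = +35 all is free up to 88 mm height.
- tray (a joint): tray angle, rad: 0 level at rest, grows as the rear (bar) end is lifted, stop at 1.05; it falls back when let go. Aluminium tray 120 mm wide, 0.6 kg, floor 4 thick, its top 108 mm above the bench when level, from y = -12 (open spout end) to +172 in the stand's frame; side and rear walls 25 mm high. Parts start to slide at about 25 to 36 degrees.
- tray_hinge (a point): point on the hinge axis, midway across, 100 mm above the bench; the axis runs along the stand's x.
- spout (a point): middle of the tray's open spout edge when level: 108 mm above the bench, at y = -12 mm in the stand's frame (fixed to the stand). When tipped the edge stays at least 88 mm above the bench.
- tray_bar (a point): middle of the red round bar, 12 mm thick and 100 mm long along the stand's x, held by an arm at each end behind the tray; it moves with the tray. When level: 143 mm above the bench, y = +215 mm in the stand's frame, 41 mm behind the tray's rear wall, with free space below and behind.
- crate: small open wooden crate, empty, loose, light wood, outside 170 (x) by 150 (y) by 75 mm high, walls and floor 10 mm thick, 0.35 kg. Origin: centre of its underside. It is the same after a half turn.
- nut_a: large bright steel hexagon nut, 41 mm over corners, 19 mm high, loose in the tray. Origin: centre of its underside.
- nut_b: dark steel hexagon nut, 38 mm over corners, 17 mm high, loose in the tray. Origin: centre of its underside.
- bush_a: brass bush, 36 mm across, 22 mm high, loose in the tray. Origin: centre of its underside.
- bush_b: copper-coloured bush, 38 mm across, 20 mm high, loose in the tray. Origin: centre of its underside.
- block: square steel block, 30 x 30 x 20 mm, loose in the tray. Origin: centre of its underside.
- carton: open cardboard carton full of turned parts, 110 by 120 mm, walls 85 mm high, contents up to 109 mm high, 0.9 kg. Origin: centre of its underside. It is a bystander.
- spacer: dark steel spacer, 52 mm across, 35 mm high, on the bench between the crate and the tray. Origin: centre of its underside. It is a bystander.
- die_disc: bright steel die disc with holes, 80 mm across, 45 mm high, beside the stand. Origin: centre of its underside. It is a bystander.
- oil_bottle: black oil bottle with red cap, 54 mm across, 130 mm high, beside the stand. Origin: centre of its underside. It is a bystander.
- wrench: open-end wrench lying flat along its x, 170 mm long. Origin: middle of its underside. It is a bystander.
- screwdriver: screwdriver lying along its x, about 200 mm long. Origin: under its middle. It is a bystander.

How it is judged (in metres and radians):
On the way, in this order (a step that is already met when the one before it is completed fails the run):
1. the crate stands on the bench with the spout over its opening, the tray still level (x of spout in the frame of crate between -0.07 and 0.07 m and y of spout in the frame of crate between -0.065 and 0.065 m and height (world z) of crate below 0.01 m and angle between crate's own z axis and vertical below 0.1 rad and value of joint tray below 0.1 rad), for 0.2 s.
2. the tray is tipped with the crate standing under its spout (x of spout in the frame of crate between -0.07 and 0.07 m and y of spout in the frame of crate between -0.065 and 0.065 m and height (world z) of crate below 0.01 m and angle between crate's own z axis and vertical below 0.1 rad and value of joint tray above 0.35 rad), for 0.2 s.
At the end, for the whole second after the job is handed in: All five parts lie still inside the crate, the crate stands upright on the bench with the spout's edge over its opening (within 70 mm of its middle along its x and 65 mm along its y), and the tray is down level again (within 0.06 rad) (x of spout in the frame of crate between -0.07 and 0.07 m and y of spout in the frame of crate between -0.065 and 0.065 m and height (world z) of crate below 0.01 m and angle between crate's own z axis and vertical below 0.1 rad and value of joint tray below 0.06 rad and linear speed of crate below 0.02 m/s and x of nut_a in the frame of crate between -0.078 and 0.078 m and y of nut_a in the frame of crate between -0.068 and 0.068 m and z of each of nut_a, nut_b, bush_a, bush_b, block in the frame of crate below 0.075 m and linear speed of each of nut_a, nut_b, bush_a, bush_b, block below 0.03 m/s and x of nut_b in the frame of crate between -0.078 and 0.078 m and y of nut_b in the frame of crate between -0.068 and 0.068 m and x of bush_a in the frame of crate between -0.078 and 0.078 m and y of bush_a in the frame of crate between -0.068 and 0.068 m and x of bush_b in the frame of crate between -0.078 and 0.078 m and y of bush_b in the frame of crate between -0.068 and 0.068 m and x of block in the frame of crate between -0.078 and 0.078 m and y of block in the frame of crate between -0.068 and 0.068 m); the robot touches nothing.
It fails at once if another thing on the bench (cardboard carton, dark spacer, die disc, oil bottle, wrench, screwdriver) is moved by more than 30 mm (distance of any of carton, spacer, die_disc, oil_bottle, wrench, screwdriver from where it was at the start of the episode above 0.03 m).
It fails at once if a part is touched by the gripper (contact force between the fingers and nut_a above 1 N or contact force between the fingers and nut_b above 1 N or contact force between the fingers and bush_a above 1 N or contact force between the fingers and bush_b above 1 N or contact force between the fingers and block above 1 N).
It fails at once if the tray is let fall (faster than 1.5 rad/s) (velocity of joint tray below -1.5 rad/s).
It also fails if it takes over 62 s, if anything falls off the work surface, if the arm or the gripper's body presses on something with over 40 N, if the wrist force passes 120 N, or if a joint passes its speed limit or range.

## Working session

There is one attempt and no reset: what is moved stays moved. The work goes in short steps, Python scripts to look and compute and a shell command to move; the robot and the scene stay as the last step left them, time stands still between calls to the robot, and variables do not carry over. Pictures are saved under pics/ and viewed, at most 10 in all, crops included, and the job is handed in when it is done.

```bash
mkdir -p pics; cat > h.py <<'E'
import numpy as np,cv2
from bench import *
from scipy.spatial.transform import Rotation as R
def cal(n):
    c=get_calibration(n); a=np.array(c["attitude"],float)
    M=R.from_quat(a).as_matrix() if a.size==4 else a.reshape(3,3)
    return np.array(c["intrinsics"],float).reshape(3,3),np.array(c["xyz"],float),M
def cloud(n,d):
    K,t,M=cal(n); v,u=np.mgrid[:480,:640]
    p=np.stack([(u-K[0,2])/K[0,0]*d,(v-K[1,2])/K[1,1]*d,d],-1)
    return p@M.T+t
E
python3 - <<'E'
from h import *
for n in("top","side"):
    im,d=get_image(n); cv2.imwrite(f"pics/{n}0.png",im[:,:,::-1]); np.save(f"{n}0.npy",d); print(get_calibration(n))
print(read_state())
E
```

```text
{'intrinsics': array([[599.40650243,   0.        , 319.42683653],
       [  0.        , 599.40650243, 239.49066037],
       [  0.        ,   0.        ,   1.        ]]), 'xyz': array([ 279.32093919,  -51.77197877, 1567.27452256]), 'attitude': array([-0.69740648,  0.71156903, -0.06133463,  0.05942875])}
{'intrinsics': array([[598.18876368,   0.        , 317.03634795],
       [  0.        , 598.18876368, 242.21909126],
       [  0.        ,   0.        ,   1.        ]]), 'xyz': array([  86.85971294,  740.15705741, 1000.44956139]), 'attitude': array([-0.21232349,  0.89533577, -0.3790139 ,  0.09818894])}
{'clock': 0.1, 'joints': array([-1.03941342e+00,  3.85504630e-01,  6.72857248e-03, -3.96215206e-04,
       -1.19402163e+00, -2.58559607e-01]), 'joint_vel': array([ 1.59981932e-04, -2.45827764e-03,  3.44033030e-03,  6.42347354e-04,
        1.49969301e-03, -9.56544895e-05]), 'joint_efforts': array([-6.61703671e-04, -3.93319809e+01,  1.88928473e+01,  4.19791415e+00,
       -2.55264225e-03,  3.02236050e-07]), 'position': array([ 168.24048642, -601.37354236,  230.30839256]), 'ee_rot': array([-1.35916517e-01,  9.90719771e-01,  9.94486368e-04, -2.15081187e-04]), 'contact_force': array([ 0.64325224, -0.13265766,  0.88162575]), 'wrist_torque': array([-0.00670339, -0.01088065,  0.03564828]), 'grasp_force': 0.0, 'gripper_width': 85.62062333362864}
```

```bash
ls; python3 -m creep --help 2>&1 | head -20
```

```text
h.py
pics
side0.npy
top0.npy
invalid input: not JSON, or not a number
```

View pics/top0.png

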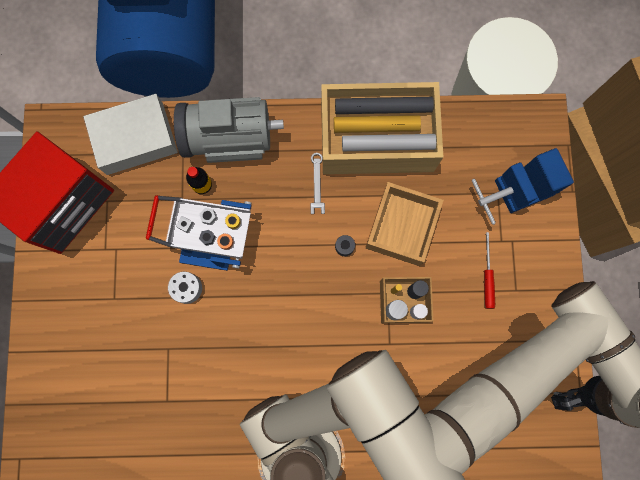

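View pics/side0.png

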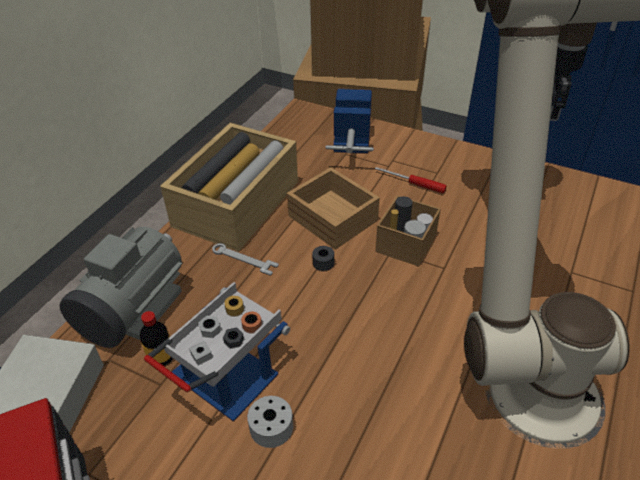

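The top view shows the crate near (405,223), carton (407,300), spacer (345,245), and the tray at (208,230) with its bar at (153,218) and spout on the right at (248,240). Next I measure these from depth.

```bash
cat > m.py <<'E'
from h import *
def rect(P,m): 
    q=P[m][:,:2].astype(np.float32); r=cv2.minAreaRect(q); return np.round(r[0],1),np.round(r[1],1),round(r[2],2),len(q)
def box(u0,v0,u1,v1):
    m=np.zeros((480,640),bool); m[v0:v1,u0:u1]=1; return m
if __name__=="__main__":
    im=cv2.imread("pics/top0.png"); d=np.load("top0.npy"); P=cloud("top",d); z=P[...,2]
    for nm,b,lo,hi in[("crate",(355,175,450,270),60,90),("crateall",(355,175,450,270),30,90),("carton",(375,272,440,328),40,95),("cartonrim",(375,272,440,328),75,95),("spacer",(330,230,360,262),25,45),("wrench",(300,150,330,220),3,15),("disc",(160,265,210,310),35,55),("bottle",(180,160,215,198),15,145),("wallbox",(315,80,450,178),60,300),("vise",(465,145,580,230),20,300),("traywalls",(145,190,260,275),120,140),("trayall",(163,190,260,275),104,140),("shaft",(270,115,290,135),10,200)]:
        m=box(*b)&(z>lo)&(z<hi); print(nm,*rect(P,m), P[m][:,2].max().round(), P[m][:,2].mean().round(1))
    print("bench z",np.median(z[400:,160:200]),np.median(z[250:300,250:330]))
    hsv=cv2.cvtColor(im,cv2.COLOR_BGR2HSV)
    for nm in("top","side"):
        im=cv2.imread(f"pics/{nm}0.png"); Q=cloud(nm,np.load(f"{nm}0.npy")); h=cv2.cvtColor(im,cv2.COLOR_BGR2HSV)
        b=box(140,190,180,245) if nm=="top" else box(140,340,195,395)
        m=b&((h[...,0]<8)|(h[...,0]>172))&(h[...,1]>150)&(h[...,2]>60)&(Q[...,2]>110)
        print("bar",nm,rect(Q,m),np.percentile(Q[m][:,2],[5,50,95]).round(1))
    big=[im0[v:v+110,u:u+140] for im0,u,v in((cv2.imread("pics/top0.png"),135,175),(cv2.imread("pics/top0.png"),340,170))]
    cv2.imwrite("pics/crop0.png",cv2.resize(np.hstack(big),None,fx=2.85,fy=2.85,interpolation=cv2.INTER_CUBIC))
E
python3 m.py
```

```text
crate [ 579.2 -277.3] [150.9 172.7] 70.43 1108 85.0 73.9
crateall [ 579.2 -277.3] [151.3 172.6] 70.24 1485 85.0 66.6
carton [ 382.  -272.9] [121.  110.9] 89.4 1254 95.0 74.0
cartonrim [ 382.5 -273. ] [121.8 109.2] 88.81 739 95.0 84.4
spacer [ 529.6 -123.4] [49.4 51.3] 88.71 313 44.0 34.7
wrench [700.3 -48.6] [ 78.2 190.6] 89.17 671 15.0 6.7
disc [427.6 290.2] [79.2 79.1] 75.35 784 55.0 44.9
bottle [724.9 251.7] [55.2 94.9] 84.33 509 137.0 82.8
wallbox [ 829.8 -220.8] [206.  301.3] 0.24 9940 142.0 112.4
vise [ 662.7 -573.1] [127.8 221.7] 20.27 3153 140.0 99.0
traywalls [568.3 233.8] [225.8 123.8] 79.88 1449 140.0 129.2
trayall [556.5 222.4] [211.9 167.2] 85.52 3984 140.0 116.3
shaft [839.1  47. ] [23.  34.3] 1.62 128 103.0 93.0
bench z -0.16809225388738014 -0.087255686289609
bar top (array([588.4, 346. ]), array([ 13.4, 109.9]), 79.59, 217) [141.2 147.3 153.4]
bar side (array([349. , 519.6]), array([ 52.5, 683.2]), 54.32, 384) [142.3 146.4 149.8]
```

View pics/crop0.png

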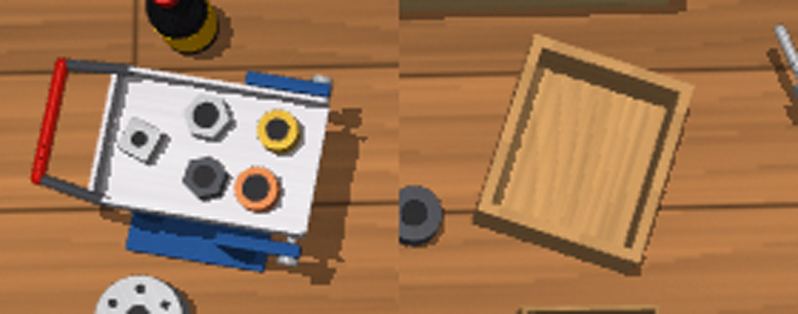

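```bash
python3 -m creep '{"translation":[[5,3,0],[10,6.5,0],[15,10,-1],[20,13.5,-2],[25,17,-4],[30,20,-6],[35,23.5,-8],[38.7,25.9,-9]],"delta_rot":[[0,0,-5],[0,0,-10],[0,0,-15],[0,0,-20],[0,0,-25],[0,0,-30],[0,0,-35],[0,0,-35.2]],"hand":[6,6,6,6,6,6,6,6]}'; python3 - <<'E'
from h import *
K,t,M=cal("top")
def at(u,v,z):
    r=M@np.array([(u-K[0,2])/K[0,0],(v-K[1,2])/K[1,1],1]); return (t+r*(z-t[2])/r[2])[:2].round(1)
g=lambda a,b:(135+a/2.85,175+b/2.85)
for p,z in(((330,103),133),((303,235),133),((128,68),133),((100,204),133),((326,108),108),((304,232),108)): print(p,at(*g(*p),z))
E
```

```text
clock: 1.1
position: [556.4, -340.8, 139.4]
ee_rot: [0.17, 0.985, 0.0, -0.001]
contact_force: [-0.4, -0.4, 0.1]
gripper_width: 59.9
grasp_force: 0.0
(330, 103) [600.7 108.4]
(303, 235) [486.7 131.4]
(128, 68) [635.1 282.4]
(100, 204) [516.8 303.9]
(326, 108) [601.9 114.7]
(304, 232) [492.9 133.7]
```

```bash
python3 -m creep '{"translation":[[0,0,-2.5],[0,0,-5],[0,0,-7],[0,0,-8.5],[0,0,-9.7],[0,0,-10.3],[0,0,-10.3],[0,0,-10.3]],"delta_rot":[[0,0,0],[0,0,0],[0,0,0],[0,0,0],[0,0,0],[0,0,0],[0,0,0],[0,0,0]],"hand":[6,6,6,6,6,6,6,6]}' && python3 -m creep '{"translation":[[0,0,0],[0,0,0],[0,0,0],[0,0,0],[0,0,0],[0,0,0],[0,0,0],[0,0,0]],"delta_rot":[[0,0,0],[0,0,0],[0,0,0],[0,0,0],[0,0,0],[0,0,0],[0,0,0],[0,0,0]],"hand":[3,1.5,0,0,0,0,0,0]}'
```

```text
clock: 2.1
position: [555.9, -343.1, 39.1]
ee_rot: [0.17, 0.985, -0.0, 0.001]
contact_force: [-0.1, -0.5, -0.8]
gripper_width: 60.0
grasp_force: 0.0
clock: 3.1
position: [555.7, -342.9, 38.7]
ee_rot: [0.17, 0.985, -0.0, 0.0]
contact_force: [0.6, 0.6, 4.5]
gripper_width: 9.0
grasp_force: 59.4
```

```bash
python3 -m creep '{"translation":[[0,0,0.5],[0,0,1.5],[0,0,3],[0,0,4.5],[0,0,6],[0,0,7],[0,0,7],[0,0,7]],"delta_rot":[[0,0,0],[0,0,0],[0,0,0],[0,0,0],[0,0,0],[0,0,0],[0,0,0],[0,0,0]],"hand":[0,0,0,0,0,0,0,0]}'; python3 - <<'E'
from h import *
im,d=get_image("side"); cv2.imwrite("pics/s1.png",im[:,:,::-1])
E
```

```text
clock: 4.1
position: [555.0, -342.6, 107.8]
ee_rot: [0.17, 0.985, 0.0, -0.001]
contact_force: [1.1, 0.7, -3.0]
gripper_width: 9.1
grasp_force: 58.4
```

View pics/s1.png

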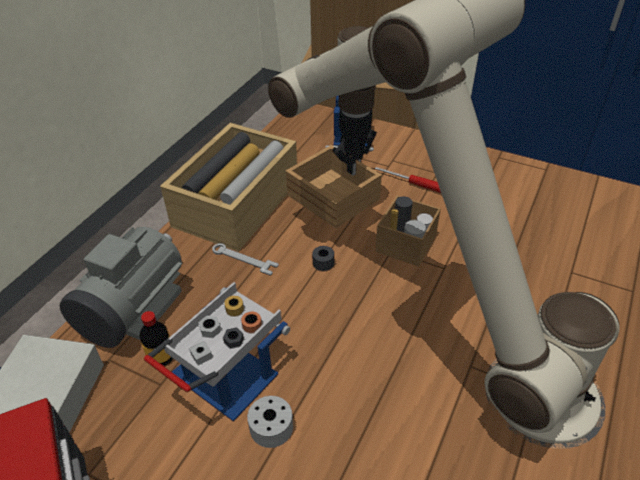

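The crate at (335,190) is lifted and roughly level in the gripper, so I carry it over the spacer.

```bash
python3 -m creep '{"translation":[[-0.2,2,0],[-0.8,6,0],[-1.4,11,0],[-2.0,16,0],[-2.6,21,0],[-3.2,25.5,0],[-3.5,28.5,0],[-3.7,30,0]],"delta_rot":[[0,0,1],[0,0,2.2],[0,0,3.4],[0,0,4.6],[0,0,6],[0,0,7.2],[0,0,8.4],[0,0,9.2]],"hand":[0,0,0,0,0,0,0,0]}' && python3 -m creep '{"translation":[[0,0.3,-1],[0,0.3,-2],[0,0.3,-3.5],[0,0.3,-5],[0,0.3,-6],[0,0.3,-6.4],[0,0.3,-6.6],[0,0.3,-6.6]],"delta_rot":[[0,0,0],[0,0,0],[0,0,0],[0,0,0],[0,0,0],[0,0,0],[0,0,0],[0,0,0]],"hand":[0,0,0,0,0,0,0,0]}'; python3 - <<'E'
from m import *
im,d=get_image("top"); cv2.imwrite("pics/t2.png",im[:,:,::-1]); P=cloud("top",d); z=P[...,2]
m=box(245,170,345,285)&(z>55)&(z<95)
q=P[m]; print(rect(P,m))
A=np.c_[q[:,:2]-q[:,:2].mean(0),np.ones(len(q))]; g=(abs(q[:,2]-np.median(q[:,2]))<12)
print(np.linalg.lstsq(A[g],q[g,2],rcond=None)[0])
E
```

```text
clock: 5.15
position: [517.6, -40.9, 108.3]
ee_rot: [0.089, 0.996, -0.0, -0.0]
contact_force: [0.7, -0.4, -3.3]
gripper_width: 9.4
grasp_force: 58.8
clock: 6.15
position: [518.7, -39.8, 42.6]
ee_rot: [0.09, 0.996, 0.0, 0.0]
contact_force: [-0.4, 0.1, -2.7]
gripper_width: 9.4
grasp_force: 58.7
(array([531.6,  28.3]), array([150.6, 171.6]), 79.86, 559)
[-2.41692295e-03 -7.03984091e-03  7.79741320e+01]
```

View pics/t2.png

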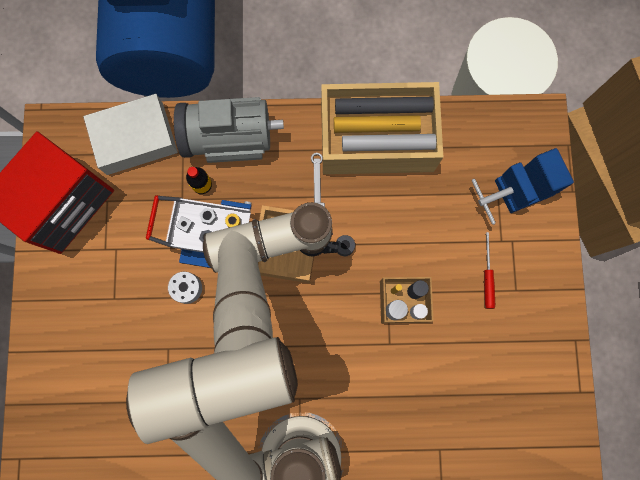

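The crate (285,240) hangs level about 4 mm above the bench, in front of the spout. I slide it 52 mm under the spout and set it down.

```bash
python3 -m creep '{"translation":[[0.1,0.7,0],[0.3,1.7,0],[0.4,2.7,0],[0.6,3.7,0],[0.8,4.7,0],[0.8,5.2,-0.1],[0.8,5.2,-0.3],[0.8,5.2,-0.4]],"delta_rot":[[0,0,0],[0,0,0],[0,0,0],[0,0,0],[0,0,0],[0,0,0],[0,0,0],[0,0,0]],"hand":[0,0,0,0,0,0,0,0]}' && python3 -m creep '{"translation":[[0,0,0],[0,0,0],[0,0,0],[0,0,0],[0,0,0],[0,0,0],[0,0,0],[0,0,0]],"delta_rot":[[0,0,0],[0,0,0],[0,0,0],[0,0,0],[0,0,0],[0,0,0],[0,0,0],[0,0,0]],"hand":[0,1,2,3,4,5,5,5]}'; python3 - <<'E'
from m import *
im,d=get_image("top"); P=cloud("top",d); z=P[...,2]
m=box(225,170,320,290)&(z>62)&(z<85)
print(rect(P,m),np.median(P[m][:,2]))
E
```

```text
clock: 7.2
position: [526.3, 12.2, 38.6]
ee_rot: [0.09, 0.996, 0.0, -0.0]
contact_force: [-3.8, 2.5, 6.8]
gripper_width: 9.0
grasp_force: 60.0
clock: 8.2
position: [526.4, 12.1, 38.3]
ee_rot: [0.09, 0.996, 0.0, 0.0]
contact_force: [0.1, -0.2, -0.7]
gripper_width: 49.9
grasp_force: 0.0
(array([533.4,  56.6]), array([152.8, 171.7]), 77.72, 389) 74.41100684492267
```

```bash
python3 -m creep '{"translation":[[0,0,3],[0,0,7],[0,0,12],[0,0,17],[0,0,21],[0.5,2,24],[1.3,7,25],[2.4,13,25]],"delta_rot":[[0,0,0],[0,0,0],[0,0,0],[0,0,0],[0,0,0],[0,0,0],[0,0,0],[0,0,0]],"hand":[5,5,5,5,5,4,3.2,3.2]}' && python3 -m creep '{"translation":[[1,6,0],[2,11,0],[3,15,0],[3.6,18.5,0],[3.8,20.4,-1],[3.8,20.4,-5],[3.8,20.4,-9],[3.8,20.4,-11]],"delta_rot":[[0,0,0],[0,0,0],[0,0,0],[0,0,0],[0,0,0],[0,0,0],[0,0,0],[0,0,0]],"hand":[3.2,3.2,3.2,3.2,3.2,3.2,3.2,3.2]}'; python3 - <<'E'
from m import *
im,d=get_image("top"); cv2.imwrite("pics/t3.png",im[:,:,::-1]); P=cloud("top",d); z=P[...,2]
im2,_=get_image("side"); cv2.imwrite("pics/s3.png",im2[:,:,::-1])
cv2.imwrite("pics/c3.png",np.hstack([cv2.resize(im[150:330,130:350],(400,327)),cv2.resize(im2[200:440,100:394],(400,327))])[:,:,::-1])
m=box(225,170,320,290)&(z>66)&(z<85)
print(rect(P,m),np.median(P[m][:,2]), read_state()["position"])
E
```

```text
clock: 9.25
position: [550.8, 143.0, 290.1]
ee_rot: [0.091, 0.996, 0.001, 0.001]
contact_force: [1.8, -0.4, -0.9]
gripper_width: 31.9
grasp_force: 0.0
clock: 10.25
position: [586.8, 344.6, 174.7]
ee_rot: [0.091, 0.996, -0.002, -0.002]
contact_force: [0.5, 0.4, -0.1]
gripper_width: 31.8
grasp_force: 0.0
(array([539.6,  80.4]), array([151. , 171.7]), 79.72, 708) 74.75011185274275 [586.62169558 344.34224613 174.43197666]
```

View pics/c3.png

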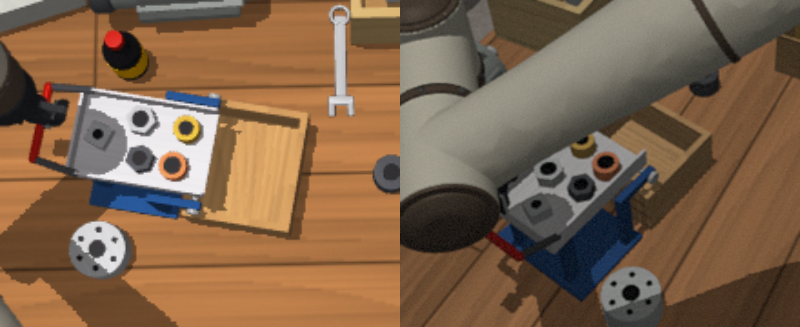

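The left panel shows the crate under the spout and all parts still in the tray; the gripper is above the bar at (45,115). I descend and grip the bar.

```bash
python3 -m creep '{"translation":[[0.1,0.2,-1],[0.1,0.2,-2],[0.1,0.2,-3],[0.1,0.2,-4],[0.1,0.2,-4.6],[0.1,0.2,-5],[0.1,0.2,-5],[0.1,0.2,-5]],"delta_rot":[[0,0,0],[0,0,0],[0,0,0],[0,0,0],[0,0,0],[0,0,0],[0,0,0],[0,0,0]],"hand":[3.2,3.2,3.2,3.2,3.2,3.2,3.2,3.2]}' && python3 -m creep '{"translation":[[0,0,0],[0,0,0],[0,0,0],[0,0,0],[0,0,0],[0,0,0],[0,0,0],[0,0,0]],"delta_rot":[[0,0,0],[0,0,0],[0,0,0],[0,0,0],[0,0,0],[0,0,0],[0,0,0],[0,0,0]],"hand":[2.5,2,1.5,1,0.5,0,0,0]}'; python3 - <<'E'
import numpy as np
for t in np.linspace(0,1,21): 
    c,s=np.cos(t),np.sin(t); u=215*c-43*s-215; print(round(t,2),np.round([u*.18/10,u*.984/10,(215*s+43*c-43)/10],2))
E
```

```text
clock: 11.35
position: [589.6, 348.3, 128.7]
ee_rot: [0.09, 0.996, 0.0, 0.0]
contact_force: [-0.5, 0.6, 0.4]
gripper_width: 32.3
grasp_force: 0.0
clock: 12.35
position: [589.2, 347.1, 128.6]
ee_rot: [0.09, 0.996, -0.001, -0.0]
contact_force: [-1.5, -5.5, 2.9]
gripper_width: 9.8
grasp_force: 58.5
0.0 [0. 0. 0.]
0.05 [-0.04 -0.24  1.07]
0.1 [-0.1  -0.53  2.12]
0.15 [-0.16 -0.87  3.16]
0.2 [-0.23 -1.26  4.19]
0.25 [-0.31 -1.7   5.19]
0.3 [-0.4  -2.2   6.16]
0.35 [-0.5  -2.73  7.11]
0.4 [-0.61 -3.32  8.03]
0.45 [-0.72 -3.95  8.92]
0.5 [-0.84 -4.62  9.78]
0.55 [-0.98 -5.33 10.6 ]
0.6 [-1.11 -6.08 11.39]
0.65 [-1.26 -6.87 12.13]
0.7 [-1.41 -7.7  12.84]
0.75 [-1.57 -8.56 13.5 ]
0.8 [-1.73 -9.45 14.12]
0.85 [ -1.9  -10.37  14.69]
0.9 [ -2.07 -11.32  15.21]
0.95 [ -2.25 -12.29  15.69]
1.0 [ -2.43 -13.29  16.11]
```

```bash
python3 -m creep '{"translation":[[0,-0.1,0.5],[0,-0.2,1.1],[-0.1,-0.5,2.1],[-0.2,-0.9,3.2],[-0.2,-1.3,4.2],[-0.3,-1.7,5.2],[-0.4,-2.2,6.2],[-0.4,-2.2,6.2]],"delta_rot":[[0,0,0],[0,0,0],[0,0,0],[0,0,0],[0,0,0],[0,0,0],[0,0,0],[0,0,0]],"hand":[0,0,0,0,0,0,0,0]}'; python3 - <<'E'
from m import *
im,d=get_image("top"); cv2.imwrite("pics/t4.png",im[:,:,::-1]); P=cloud("top",d)
im2,_=get_image("side")
cv2.imwrite("pics/c4.png",np.hstack([cv2.resize(im[150:330,130:350],(400,327)),cv2.resize(im2[200:440,100:394],(400,327))])[:,:,::-1])
E
```

```text
clock: 13.35
position: [585.1, 325.3, 191.5]
ee_rot: [0.091, 0.996, -0.0, -0.0]
contact_force: [1.7, -2.6, -7.2]
gripper_width: 9.7
grasp_force: 58.5
```

View pics/c4.png

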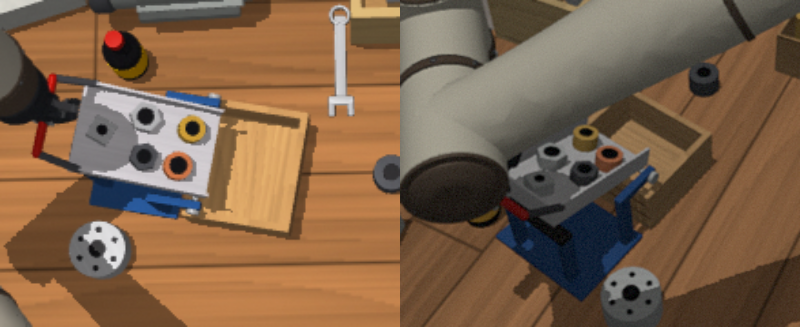

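The tray tips with the bar gripped, parts still at rest. Continuing slowly.

```bash
python3 -m creep '{"translation":[[0,-0.3,0.5],[-0.1,-0.5,1],[-0.1,-0.8,1.4],[-0.2,-1.1,1.9],[-0.3,-1.4,2.3],[-0.3,-1.7,2.8],[-0.4,-2.1,3.2],[-0.4,-2.4,3.6]],"delta_rot":[[0,0,0],[0,0,0],[0,0,0],[0,0,0],[0,0,0],[0,0,0],[0,0,0],[0,0,0]],"hand":[0,0,0,0,0,0,0,0]}' && python3 -m creep '{"translation":[[-0.1,-0.3,0.4],[-0.1,-0.7,0.8],[-0.2,-1.1,1.2],[-0.3,-1.5,1.6],[-0.3,-1.9,2],[-0.4,-2.3,2.4],[-0.5,-2.7,2.7],[-0.6,-3.1,3.1]],"delta_rot":[[0,0,0],[0,0,0],[0,0,0],[0,0,0],[0,0,0],[0,0,0],[0,0,0],[0,0,0]],"hand":[0,0,0,0,0,0,0,0]}' && python3 -m creep '{"translation":[[-0.1,-0.4,0.3],[-0.2,-0.9,0.7],[-0.2,-1.3,1],[-0.3,-1.7,1.3],[-0.4,-2.2,1.6],[-0.5,-2.7,1.9],[-0.5,-2.7,1.9],[-0.5,-2.7,1.9]],"delta_rot":[[0,0,0],[0,0,0],[0,0,0],[0,0,0],[0,0,0],[0,0,0],[0,0,0],[0,0,0]],"hand":[0,0,0,0,0,0,0,0]}'; python3 - <<'E'
from m import *
im,d=get_image("top"); im2,_=get_image("side")
cv2.imwrite("pics/c5.png",np.hstack([cv2.resize(im[150:330,130:350],(400,327)),cv2.resize(im2[200:440,100:394],(400,327))])[:,:,::-1])
E
```

```text
clock: 14.45
position: [580.9, 302.6, 226.9]
ee_rot: [0.09, 0.996, 0.001, -0.0]
contact_force: [-2.6, 1.1, -7.4]
gripper_width: 9.8
grasp_force: 58.4
clock: 15.45
position: [575.4, 272.3, 258.9]
ee_rot: [0.09, 0.996, 0.002, 0.001]
contact_force: [-4.1, 3.6, 0.3]
gripper_width: 9.7
grasp_force: 58.4
clock: 16.45
position: [570.5, 245.4, 278.6]
ee_rot: [0.09, 0.996, 0.002, 0.001]
contact_force: [-4.9, 5.6, -0.1]
gripper_width: 9.5
grasp_force: 58.8
```

View pics/c5.png

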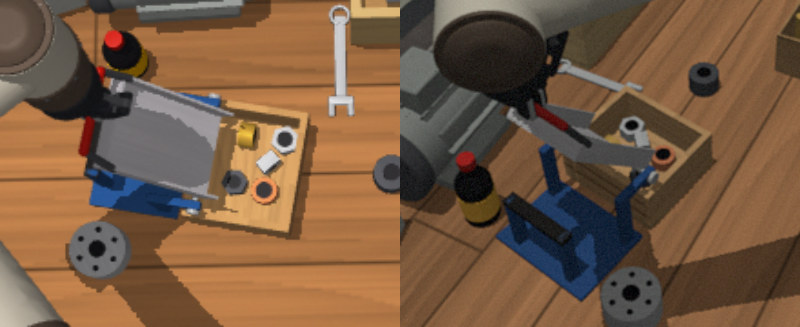

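All five parts are in the crate (left panel: 248,135; 285,140; 268,162; 235,182; 263,190) and the tray is empty. I lower it along the same arc.

```bash
python3 -m creep '{"translation":[[0.1,0.5,-0.3],[0.2,1,-0.6],[0.2,1.4,-0.9],[0.3,1.8,-1.2],[0.4,2.3,-1.6],[0.5,2.7,-1.9],[0.6,3.1,-2.3],[0.6,3.5,-2.6]],"delta_rot":[[0,0,0],[0,0,0],[0,0,0],[0,0,0],[0,0,0],[0,0,0],[0,0,0],[0,0,0]],"hand":[0,0,0,0,0,0,0,0]}' && python3 -m creep '{"translation":[[0.1,0.4,-0.4],[0.2,0.8,-0.8],[0.2,1.2,-1.2],[0.3,1.6,-1.6],[0.4,2,-2],[0.5,2.3,-2.4],[0.5,2.6,-2.8],[0.6,2.9,-3.3]],"delta_rot":[[0,0,0],[0,0,0],[0,0,0],[0,0,0],[0,0,0],[0,0,0],[0,0,0],[0,0,0]],"hand":[0,0,0,0,0,0,0,0]}' && python3 -m creep '{"translation":[[0,0.3,-0.5],[0.1,0.6,-0.9],[0.1,0.9,-1.4],[0.2,1.2,-1.8],[0.2,1.5,-2.3],[0.3,1.8,-2.8],[0.3,2.1,-3.3],[0.4,2.3,-3.8]],"delta_rot":[[0,0,0],[0,0,0],[0,0,0],[0,0,0],[0,0,0],[0,0,0],[0,0,0],[0,0,0]],"hand":[0,0,0,0,0,0,0,0]}' && python3 -m creep '{"translation":[[0,0.3,-0.6],[0.1,0.5,-1.2],[0.1,0.8,-1.9],[0.2,1.1,-2.6],[0.2,1.3,-3.3],[0.3,1.5,-4],[0.3,1.6,-4.5],[0.3,1.7,-4.9]],"delta_rot":[[0,0,0],[0,0,0],[0,0,0],[0,0,0],[0,0,0],[0,0,0],[0,0,0],[0,0,0]],"hand":[0,0,0,0,0,0,0,0]}'
```

```text
clock: 17.55
position: [576.7, 279.3, 253.1]
ee_rot: [0.09, 0.996, -0.0, 0.001]
contact_force: [-4.0, 0.1, -2.0]
gripper_width: 9.4
grasp_force: 59.0
clock: 18.55
position: [582.3, 309.3, 218.0]
ee_rot: [0.09, 0.996, 0.001, 0.0]
contact_force: [-7.2, 5.7, 2.5]
gripper_width: 9.5
grasp_force: 61.5
clock: 19.55
position: [586.3, 331.4, 178.9]
ee_rot: [0.09, 0.996, -0.0, -0.0]
contact_force: [-4.5, 3.5, 0.9]
gripper_width: 9.3
grasp_force: 62.8
clock: 20.55
position: [589.3, 347.0, 130.7]
ee_rot: [0.09, 0.996, -0.001, -0.0]
contact_force: [-5.8, -6.4, 11.6]
gripper_width: 9.4
grasp_force: 63.2
```

```bash
python3 -m creep '{"translation":[[0,0,0],[0,0,0],[0,0,0],[0,0,0],[0,0,0],[0,0,0],[0,0,0],[0,0,0]],"delta_rot":[[0,0,0],[0,0,0],[0,0,0],[0,0,0],[0,0,0],[0,0,0],[0,0,0],[0,0,0]],"hand":[1,1.4,2,2.6,3.2,3.2,3.2,3.2]}' && python3 -m creep '{"translation":[[0,0,0.5],[0,0,1.5],[0,0,3],[0,0,5],[0,0,8],[0,0,11],[0,0,14],[0,0,15]],"delta_rot":[[0,0,0],[0,0,0],[0,0,0],[0,0,0],[0,0,0],[0,0,0],[0,0,0],[0,0,0]],"hand":[3.2,3.2,3.2,3.2,3.2,3.2,3.2,3.2]}' && python3 -m creep '{"translation":[[0,0,0],[0,0,0],[0,0,0],[0,0,0]],"delta_rot":[[0,0,0],[0,0,0],[0,0,0],[0,0,0]],"hand":[3.2,3.2,3.2,3.2]}'; python3 - <<'E'
from m import *
im,d=get_image("top"); im2,_=get_image("side"); P=cloud("top",d); z=P[...,2]
cv2.imwrite("pics/c6.png",np.hstack([cv2.resize(im[150:330,130:350],(400,327)),cv2.resize(im2[200:440,100:394],(400,327))])[:,:,::-1])
m=box(225,170,320,290)&(z>66)&(z<85); print(rect(P,m))
q=P[box(190,205,240,245)]; q=q[(q[:,2]>90)&(q[:,2]<125)]; A=np.c_[(q[:,0]-549.7)*.18+(q[:,1]-134.5)*.984,np.ones(len(q))]
print("slope,z0",np.linalg.lstsq(A,q[:,2],rcond=None)[0],len(q))
E
```

```text
clock: 21.55
position: [589.4, 348.2, 130.3]
ee_rot: [0.09, 0.996, 0.0, 0.0]
contact_force: [0.6, 0.2, -0.7]
gripper_width: 32.2
grasp_force: 0.0
clock: 22.55
position: [590.1, 348.6, 284.0]
ee_rot: [0.09, 0.996, 0.002, 0.002]
contact_force: [-0.2, -0.2, -1.0]
gripper_width: 31.9
grasp_force: 0.0
clock: 23.05
position: [589.3, 348.0, 279.4]
ee_rot: [0.09, 0.996, -0.001, -0.001]
contact_force: [-0.2, -0.4, 1.3]
gripper_width: 31.9
grasp_force: 0.0
(array([539.3,  80.1]), array([150.4, 171. ]), 79.68, 713)
slope,z0 [-6.51166709e-03  1.08707672e+02] 1941
```

View pics/c6.png

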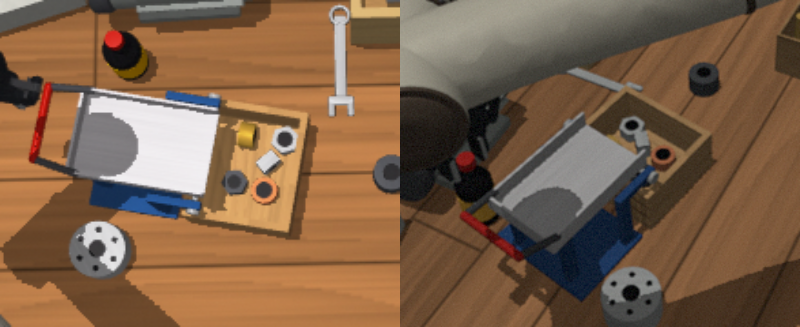

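The tray is level (slope below 0.01 rad), the crate has not moved, all five parts lie inside it, and the arm is clear.

```bash
python3 -c "from bench import *; print(job_done())"
```

```text
the job is handed in; nothing more can be done
None
```

The job is handed in at about 23 s on the clock: the crate stands under the spout with all five parts in it, the tray is back down level, and I saw no other item on the bench disturbed; the judge's result was not shown.

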